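# Clamp the movement holder in the ratchet bar clamp

## Task

Set the wooden movement holder squarely on the narrow raised rest of the ratchet clamp, between pad and anvil, and let go of it. Then pump the orange trigger towards the black grip with full squeezes, letting it spring back between them, until the pad presses the holder gently on the anvil, its red spring plunger pushed in about 7 mm; 12 mm would crush the holder. Finish still holding the trigger squeezed at that pressure, and leave the other things on the bench alone.

Things in the scene. Friction and masses are not known exactly. Their poses are not given: they have to be found in the camera images.
- movement_holder: Loose movement holder, 50 to 90 g: wooden block 30 (x) x 58 (y) x 12 (z) mm with two grey upright jaws (fixed), each 26 mm wide in x, 6 mm thick, at y = +18 and -12 mm, reaching 20 mm above its underside. Origin: centre of its underside, z up. Grip it across the 30 mm. Either way round is right on the clamp.
- bar_clamp: Blue ratchet clamp fixed on a grey base plate 362 x 50 x 12 mm. Origin on the bench below its housing; z up, +x the way the jaw advances. All at y = 0: black grip x = -28 mm, orange trigger before it, housing x -37 to 30 mm (to 120 mm high, 29 wide), rod, jaw head (26 wide), pad (24 wide, z 47 to 61 mm), rest x = 200 mm, anvil (36 wide, 68 high) with its rubber face at x = 239 mm.
- rest_top (a point): Centre of the top of the narrow aluminium rest, 45.5 mm above the bench; the top is 46 mm long (clamp x) and 18 mm wide (clamp y). The holder lies on it with its 58 mm length (its y) along the clamp's x, its block overhanging both sides. Axes as the clamp.
- grip_mid (a point): Middle of the fixed black grip where fingers take it, 155 mm above the bench; the grip is 14 mm thick along clamp x, 24 mm wide, its top 180 mm above the bench. Axes as the clamp. Keep clear of the room's fixed black tool stand: its pointed white tools hang over the bench behind the clamp, the nearest tip about 0.2 m above it at world x = 0.57, y = -0.09 m.
- trigger_mid (a point): Middle of the orange trigger, 47 mm above its hinge; 10 mm thick along clamp x, 14 wide, orange from about 126 to 177 mm above the bench. Squeeze it towards the grip (clamp -x), fingers from above: one behind the grip, one before the trigger; about 45 mm over both at rest, 29 when home (centres 32 and 16 mm apart).
- pad_face (a point): Centre of the rubber face of the pad; the pad presses the holder's end towards the anvil (clamp +x).
- clamp_trigger (a joint): Trigger angle, rad: 0 at rest (leaning away from the grip), 0.35 squeezed home. Hinge across the clamp at x = -4 mm, 108 mm above the bench. A spring returns it: 3 to 6 N at trigger_mid, and up to about 8 N more when the pad presses.
- clamp_jaw (a joint): Advance of rod and jaw head, m, 0 to 0.075; free pad's face at clamp x = 135 mm + this, so it pinches the 58 mm holder on the anvil at 46 mm. Driven only forwards: 3.5 mm per 0.1 rad of trigger once the pawl meets a tooth (5 mm apart); 10 mm per full squeeze (first 7 to 12). It stays when the trigger is let out, but the brake is light (2 N): pressure lasts only while the trigger is held.
- clamp_pad (a joint): How far the pad's red spring plunger is pushed in, m: 0 free (18 mm of red showing between pad and jaw head), growing as the pad presses; 800 N per m. 4 to 10 mm is right; beyond 12 mm the holder is crushed.
- loupe_1: Black loupe, 30 mm round, 31 mm high, standing on the bench; leave it. Origin: centre of its underside.
- oil_stand: Black oil stand with four coloured pots, 34 x 94 x 20 mm; leave it. Origin: centre of its underside.
- brass_box: Round brass parts box, 45 mm across, 23 mm high; leave it. Origin: centre of its underside.
- watch_case_1: Empty steel watch case, 46 x 42 x 9 mm, lying on the bench; leave it. Origin: centre of its underside.

How it is judged:
By the outcome, as a careful person would: the job done as asked, in the order asked, and still so for the second after the job is handed in, while the arm keeps its last pose, push and grip.
It also fails if it takes over 72 s, if anything falls off the work surface, if the arm or the gripper's body presses on something with over 40 N, if the wrist force passes 120 N, or if a joint passes its speed limit or range.

## Robot

A 7-joint arm with a two-finger parallel gripper is mounted at the origin on a cart in front of the work surface, level with it; the furniture and walls round the work are solid. World frame = base frame: x ahead of the robot, y to its left, z up, the work surface at z = 0. Lengths are in m, angles in rad, forces in N, time in s.
With the tool pointing down it reaches from about 0.4 to 0.875 m from the base axis. Payload 6.5 kg.
Tool frame: the origin (TCP) lies between the finger pads; the fingertips stand ahead of it and the grasp point (between the pads) lies 5 mm behind it (tip_extent is the z of the fingertips in the tool frame, in m); z points along the fingers, y is the line along which they close (so a half turn about z gives the same grasp; the last joint's range is limited). The gripper opens to 85 mm and grips with 20 to 120 N. Pads are 22 mm wide; open, the fingers measure 114 mm over their backs; the gripper's body (76 mm by 85 mm) begins 54 mm behind the grasp point. The pads swing forward as they close: fully open they stand 13 mm farther back than shut.
Start: joints at [-1.288, 0.536, -0.004, 1.538, 0.003, 1.067, -0.071], TCP at [0.222, 0.611, 0.245] pointing down, gripper open.
Joint ranges: [-2.7, 2.7], [-0.37, 2.16], [-1.27, 1.26], [0.24, 2.4], [-1.31, 4.45], [0.19, 1.91], [-2.76, 2.76]. Speed limits (rad/s): [2.39, 2.39, 3.14, 3.14, 3.14, 3.14, 3.14].

## Interface

Orientations are given as a unit quaternion [w, x, y, z].
In Python, from plant import movep, move_linear, set_joints, move_gripper, dwell, solve_ik, grab_frame, Unreachable, finish_job, find_in, outline_of, landmark_of, current_t, current_joint_positions, current_qvel, current_joint_torque, current_ee_pos, current_ee_rot, current_contact_force, current_ft_torque, current_opening, current_gripper_force, tip_extent gives the robot as it stands. Calls block until the motion is done:
- movep(position, orientation): joint-space move of the TCP to a pose.
- move_linear(position, orientation=None, speed=0.15, f_stop=None): straight line of the TCP; orientation=None keeps the orientation; speed is the mean speed in m/s. With f_stop (N) it stops when the force on the tool has changed by that much, and returns True; else False.
- set_joints(angles): joint-space move.
- move_gripper(opening): finger opening in m; the grip force is fixed at half the most; returns when the fingers have stopped.
- dwell(seconds).
- solve_ik(position, orientation): joint angles nearest the present ones, or None.
- grab_frame(name): name is "scene" or "side" or "wrist"; returns a dict with "frame" (400x640x3 uint8, red, green, blue), "intrinsics" (3x3 intrinsics, pixels), "k1" (the pictures are not rectified: a ray, as slopes to the right and down, at radius r is drawn at 1 + k1 r^2 times it, then the intrinsics apply), "origin" and "orientation" of the camera in the world. Camera axes: x right, y down, z forward; pixel columns grow to the right and rows downward; lengths in m; the calibration is good to about 2 mm. A picture is of the moment at which its call begins. There is no depth.
A pose or a line that the arm cannot do raises Unreachable and nothing moves.
- finish_job(): hands the job in; it is judged then, once.
Trained networks look in a picture, given as the dict that the camera call returned (one of the last four; its "shot" number tells which), for a name from the list of things; names that differ only in an ending like _2 or _b are one class to them, and where a whole thing is asked for, a point or a joint stands for the part that bears it (a point fixed in the world has none). Each returns a list of dicts, best first, with "p" (0 to 1); they miss things now and then, are a little off and sometimes report something else, mostly with a low value. They report only what shows in the picture. A call takes as long as a camera call.
- find_in(picture, thing): "pixel" ([column, row] in pixels, amid what is visible of it).
- outline_of(picture, thing): "mask" (400x640 bool, what is visible of it) and "pixel" ([column, row] in pixels, amid what is visible of it).
- landmark_of(picture, thing): "pixel" ([column, row] in pixels: a listed point, or the origin of a listed thing).
Readings, each from a call of its own:
- current_t(): time.
- current_joint_positions(): joint angles.
- current_qvel(): joint speeds.
- current_joint_torque(): joint torques, N m.
- current_ee_pos(): TCP position.
- current_ee_rot(): TCP orientation.
- current_contact_force(): force on the tool from outside, world axes, zero at the start.
- current_ft_torque(): the same for the moment, N m.
- current_opening(): finger opening in m.
- current_gripper_force(): force on a finger pad.
Only numpy, scipy, OpenCV 4.12 (cv2) and the standard library are available. Lean on these libraries where they do the work, as an engineer would, in place of code of your own. Each camera call takes 0.05 s, during which the arm holds its last target. There are 200 camera calls.

## Working session

There is one attempt and no reset: what is moved stays moved. The work goes in short steps, each a Python script; the robot and the scene stay as the last script left them, time stands still between calls to the robot, and variables do not carry over. Pictures are saved under pics/ and viewed, at most 11 in all, crops included, and the job is handed in when it is done.

```bash
ls; mkdir -p pics; cat > h.py <<'E'
import numpy as np, cv2
from plant import *
from scipy.spatial.transform import Rotation as R
def rot(q): return R.from_quat([q[1],q[2],q[3],q[0]])
def cam(f):
    return np.array(f["intrinsics"]),f["k1"],np.array(f["origin"]),rot(f["orientation"])
def ray(f,px):
    K,k1,o,r=cam(f)
    d=np.array([(px[0]-K[0,2])/K[0,0],(px[1]-K[1,2])/K[1,1]]); u=d.copy()
    for _ in range(20): u=d/(1+k1*(u@u))
    v=r.apply([u[0],u[1],1]); return o,v/np.linalg.norm(v)
def atz(f,px,z):
    o,v=ray(f,px); return o+v*(z-o[2])/v[2]
def proj(f,P):
    K,k1,o,r=cam(f); c=r.inv().apply(np.atleast_2d(P)-o); u=c[:,:2]/c[:,2:]
    u=u*(1+k1*(u**2).sum(1,keepdims=True)); return u*[K[0,0],K[1,1]]+[K[0,2],K[1,2]]
def tri(fs,pxs):
    A=np.zeros((3,3));b=np.zeros(3)
    for f,p in zip(fs,pxs):
        o,v=ray(f,p);M=np.eye(3)-np.outer(v,v);A+=M;b+=M@o
    return np.linalg.solve(A,b)
def save(f,n): cv2.imwrite("pics/"+n+".png",f["frame"][:,:,::-1])
def down(a): # tool down, tool y axis at world angle a
    x=np.array([np.sin(a),-np.cos(a),0]);y=np.array([np.cos(a),np.sin(a),0]);z=np.array([0,0,-1.])
    x=np.cross(y,z)
    q=R.from_matrix(np.c_[x,y,z]).as_quat(); return [q[3],q[0],q[1],q[2]]
E
python3 - <<'E'
from h import *
F={n:grab_frame(n) for n in("scene","side","wrist")}
for n,f in F.items():
    save(f,n+"0"); print(n,np.round(f["origin"],3),f["k1"],f["intrinsics"][0][0],rot(f["orientation"]).as_matrix()[:,2].round(2))
zs=dict(movement_holder=0,bar_clamp=0,rest_top=.0455,grip_mid=.155,trigger_mid=.15,pad_face=.054,loupe_1=0,oil_stand=0,brass_box=0,watch_case_1=0)
for k,z in zs.items():
    for n,f in F.items():
        for d in landmark_of(f,k)[:2]:
            print(k,n,round(d["p"],2),np.round(d["pixel"],1),atz(f,d["pixel"],z).round(4))
print(tip_extent() if callable(tip_extent) else tip_extent,current_t(),current_opening(),current_ee_rot(),current_ee_pos())
E
```

```text
pics
scene [-0.181 -0.593  0.515] -0.0463386417824091 361.0579502174108 [ 0.72  0.56 -0.41]
side [ 0.207 -0.689  1.001] 0.006513930139286666 378.2854180980325 [ 0.28  0.58 -0.77]
wrist [0.156 0.636 0.374] 0.001020191770538831 275.8988601912542 [ 0.27 -0.1  -0.96]
movement_holder side 0.43 [247.9 157.5] [0.418  0.3553 0.    ]
bar_clamp scene 0.73 [356.  269.1] [ 0.476  -0.2242  0.    ]
bar_clamp side 0.94 [334.5 274.8] [ 0.4755 -0.2275  0.    ]
rest_top scene 0.59 [296.4 227.3] [ 0.4801 -0.0258  0.0455]
rest_top side 0.87 [307.2 218.3] [ 0.4805 -0.0364  0.0455]
grip_mid scene 0.88 [374.5 215.8] [ 0.483  -0.2555  0.155 ]
grip_mid side 0.81 [336.9 254.5] [ 0.4671 -0.2508  0.155 ]
trigger_mid scene 0.7 [362.4 212.3] [ 0.4896 -0.2201  0.15  ]
trigger_mid scene 0.21 [431.  272.6] [ 0.3606 -0.4386  0.15  ]
trigger_mid side 0.47 [338.7 247.7] [ 0.4826 -0.2323  0.15  ]
pad_face scene 0.36 [310.8 230.7] [ 0.4788 -0.0771  0.054 ]
pad_face side 0.46 [309.4 226.5] [ 0.4706 -0.0733  0.054 ]
pad_face side 0.19 [336.4 273.5] [ 0.4677 -0.2513  0.054 ]
loupe_1 scene 0.52 [408.2 303.7] [ 0.4388 -0.3812  0.    ]
loupe_1 side 0.62 [347.6 323.1] [ 0.4386 -0.3701  0.    ]
oil_stand scene 0.65 [317.7 216.7] [0.6425 0.0244 0.    ]
oil_stand scene 0.65 [192.9 209.4] [0.4146 0.3644 0.    ]
oil_stand side 0.79 [343.6 197.2] [0.6434 0.018  0.    ]
brass_box scene 0.85 [430.5 271.4] [ 0.5873 -0.3721  0.    ]
brass_box side 0.76 [391.3 300.3] [ 0.5789 -0.3693  0.    ]
watch_case_1 scene 0.45 [288.7 205.7] [0.6434 0.1491 0.    ]
watch_case_1 side 0.46 [327.9 172.8] [0.6491 0.1447 0.    ]
0.014 1.65 0.0852670007940045 [3.37922514e-05 1.73478324e-01 9.84837687e-01 1.93526650e-07] [0.22215624 0.61085415 0.24531513]
```

View pics/side0.png

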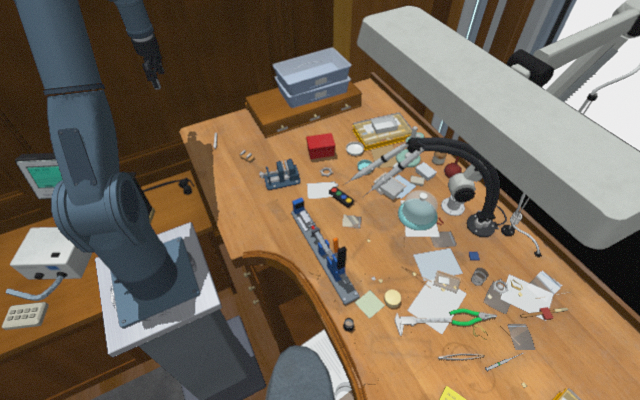

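View pics/scene0.png

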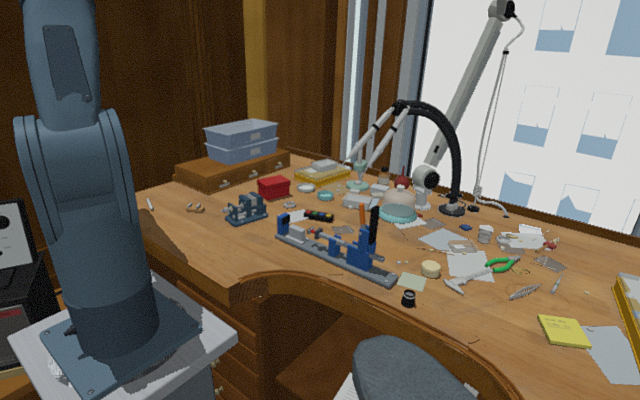

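Side view: the holder is the small brown piece at about (247,157), and the clamp runs from its housing at (336,260) to the anvil at (298,206). In the scene view the holder is at (193,209) and the clamp spans (280,225) to (395,280). I'll move the wrist camera over both for accuracy.

```bash
python3 - <<'E'
from h import *
q=down(np.radians(90))
movep([.44,.0,.27],q)
f=grab_frame("wrist"); save(f,"w1")
for k,z in dict(rest_top=.0455,pad_face=.054,bar_clamp=0,grip_mid=.155,trigger_mid=.15).items():
    for d in landmark_of(f,k)[:2]: print(k,round(d["p"],2),np.round(d["pixel"],1),atz(f,d["pixel"],z).round(4))
movep([.40,.345,.2],q)
f=grab_frame("wrist"); save(f,"w2")
for d in landmark_of(f,"movement_holder")[:2]: print(round(d["p"],2),np.round(d["pixel"],1),atz(f,d["pixel"],0).round(4))
m=outline_of(f,"movement_holder")
if m:
    m=m[0]; print(m["p"],m["pixel"],m["mask"].sum()); 
    c=max(cv2.findContours(m["mask"].astype(np.uint8),0,2)[0],key=cv2.contourArea)
    print(np.array([atz(f,p,.0)[:2] for p in cv2.boxPoints(cv2.minAreaRect(c))]).round(4))
print(current_t())
E
```

```text
rest_top 0.69 [ 86.3 237.5] [ 0.5337 -0.3247  0.0455]
rest_top 0.62 [299.4 200.7] [ 0.4794 -0.0257  0.0455]
pad_face 0.63 [267.7 202.1] [ 0.4788 -0.0668  0.054 ]
bar_clamp 0.67 [166.7 192.1] [ 0.4803 -0.2283 -0.    ]
grip_mid 0.87 [ 52.5 234. ] [ 0.4794 -0.2555  0.155 ]
0.89 [331.  188.4] [0.417  0.3581 0.    ]
0.63 [333.9, 189.9] 1224
[[0.4179 0.3246]
 [0.3901 0.3773]
 [0.4199 0.3933]
 [0.4492 0.3397]]
5.75
```

```bash
python3 -c "
import cv2,numpy as np
a=cv2.imread('pics/w1.png');b=cv2.imread('pics/w2.png')
cv2.imwrite('pics/w12.png',cv2.resize(np.vstack([a,b]),None,fx=.75,fy=.75,interpolation=cv2.INTER_AREA))"
```

```text
(no output)
```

View pics/w12.png

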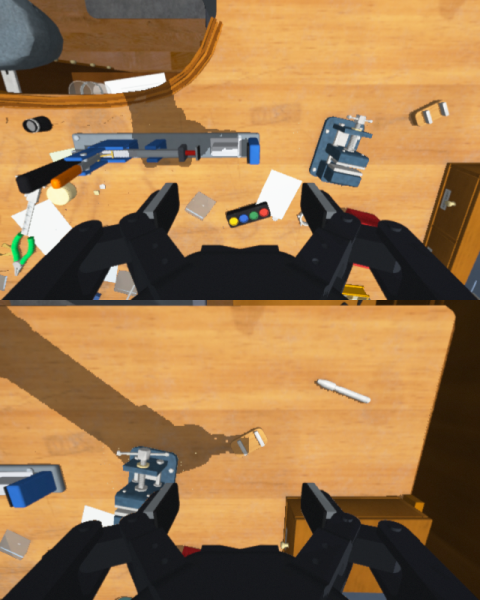

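The w1 image (top) shows the clamp along image-right (+y), with the base plate from (100,190) to (347,200) and the anvil at (337,200) in full-scale pixels. The w2 image shows the holder at (333,189), long axis up to the right at about 118° yaw. Next I'll take closer views and fit outlines.

```bash
cat >> h.py <<'E'
from scipy.optimize import minimize
def boxpts(x0,x1,y0,y1,z0,z1): return np.array([[x,y,z] for x in(x0,x1) for y in(y0,y1) for z in(z0,z1)])
HOLD=[boxpts(-.015,.015,-.029,.029,0,.012),boxpts(-.013,.013,.015,.021,0,.02),boxpts(-.013,.013,-.015,-.009,0,.02)]
def sil(f,boxes,x,y,z,a,S=4):
    m=np.zeros((400*S,640*S),np.uint8); r=R.from_euler('z',a)
    for b in boxes:
        p=proj(f,r.apply(b)+[x,y,z]); cv2.fillConvexPoly(m,cv2.convexHull(np.round(p*S+S/2).astype(np.int32)),255)
    return cv2.resize(m,(640,400),interpolation=cv2.INTER_AREA)/255.
def fit(fs,ms,boxes,z,x0):
    def c(v): return sum(np.abs(sil(f,boxes,v[0],v[1],z,v[2])-m).sum()/m.sum() for f,m in zip(fs,ms))
    best=None
    for da in(-.1,0,.1):
        s=np.array([x0[0],x0[1],x0[2]+da]); sim=np.vstack([s,s+[.004,0,0],s+[0,.004,0],s+[0,0,.1]])
        r=minimize(c,s,method="Nelder-Mead",options=dict(initial_simplex=sim,xatol=1e-5,fatol=1e-5))
        if best is None or r.fun<best.fun: best=r
    return best.x,best.fun
E
python3 - <<'E'
from h import *
a=np.radians(28)
movep([.417,.359,.12],down(a))
f=grab_frame("wrist"); save(f,"w3")
m=outline_of(f,"movement_holder")[0]; print(m["p"],m["mask"].sum())
for a0 in(np.radians(118-90),np.radians(118+90)): print(fit([f],[m["mask"]],HOLD,0,[.417,.358,a0]))
print(landmark_of(f,"movement_holder")[:1])
v=np.stack([f["frame"]],0)[0].copy(); v[...,1]=np.where(m["mask"],255,v[...,1])
movep([.48,-.03,.23],down(np.radians(90)))
g=grab_frame("wrist"); save(g,"w4")
for k,z in dict(rest_top=.0455,pad_face=.054,bar_clamp=0,grip_mid=.155,trigger_mid=.15).items():
    for d in landmark_of(g,k)[:2]: print(k,round(d["p"],2),np.round(d["pixel"],1),atz(g,d["pixel"],z).round(4))
cv2.imwrite("pics/w34.png",np.vstack([v[60:320,80:560],g["frame"][60:320,80:560]])[:,:,::-1])
print(current_t(),current_opening(),tip_extent())
E
```

```text
0.97 1970
(array([0.41692358, 0.3576255 , 0.5014944 ]), np.float64(0.09259480441922961))
(array([0.41692358, 0.3576255 , 3.64308705]), np.float64(0.09259480441922961))
[{'pixel': [316.0, 195.5], 'p': 0.86}]
rest_top 0.94 [321.9 177.5] [ 0.4785 -0.0257  0.0455]
pad_face 0.75 [285.4 177.6] [ 0.4768 -0.0671  0.054 ]
bar_clamp 0.86 [169.6 172.1] [ 0.4814 -0.2268  0.    ]
grip_mid 0.62 [ 31.2 209.9] [ 0.4806 -0.2542  0.155 ]
grip_mid 0.29 [ 71.7 209.7] [ 0.4804 -0.2225  0.155 ]
trigger_mid 0.88 [ 75.6 210.8] [ 0.4831 -0.2243  0.15  ]Traceback (most recent call last):
  File "<stdin>", line 14, in <module>
TypeError: 'float' object is not callable
```

View pics/w34.png

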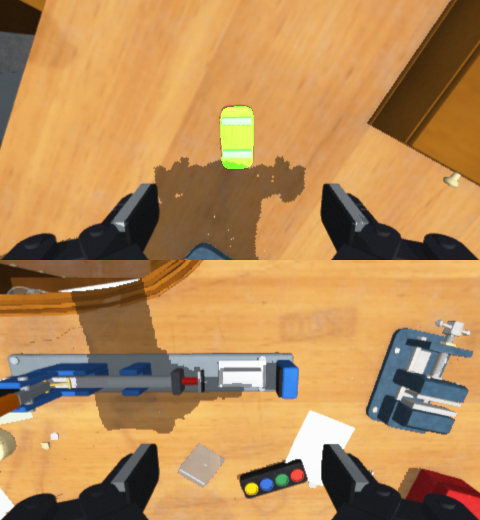

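Top crop: the holder mask (full-scale centre about (316,195)) fits the outline model well. Bottom crop: the clamp rest is at full-scale (322,177), the pad at (283,180) and the anvil at (368,180). Next, the exact clamp axis from the plate edges and blue anvil.

```bash
python3 - <<'E'
from h import *
g=grab_frame("wrist"); im=g["frame"]
hsv=cv2.cvtColor(im,cv2.COLOR_RGB2HSV).astype(int)
wood=(hsv[...,1]>90)&(hsv[...,0]<25)
# plate far(-x) edge and near edge: transition wood->gray per column
ptop=[];pbot=[]
for c in range(100,360,4):
    col=wood[:,c]
    r=[i for i in range(140,172) if col[i-3:i].all() and not col[i:i+3].any()]
    if r: ptop.append(atz(g,(c,r[0]-.5),.012)[:2])
P=np.array(ptop)
for _ in range(3):
    k=np.polyfit(P[:,1],P[:,0],1); e=P[:,0]-np.polyval(k,P[:,1]); P=P[abs(e)<max(.0008,2*e.std())]
print("edge x at y=-.2268,-.0257:",np.polyval(k,[-.2268,-.0257]).round(4),"slope",k[0],len(P),e.std())
blue=((hsv[...,0]>100)&(hsv[...,0]<125)&(hsv[...,1]>150)).astype(np.uint8); blue[:, :345]=0; blue[:,395:]=0; blue[:140]=0;blue[210:]=0
c=max(cv2.findContours(blue,0,2)[0],key=cv2.contourArea); print(cv2.boundingRect(c))
for p in cv2.boxPoints(cv2.minAreaRect(c)): print(p.round(1),atz(g,p,.068).round(4))
# white rest top, red plunger
wh=((hsv[...,2]>200)&(hsv[...,1]<40)).astype(np.uint8); wh[:,:295]=0;wh[:,350:]=0;wh[:150]=0;wh[205:]=0
c=max(cv2.findContours(wh,0,2)[0],key=cv2.contourArea)
for p in cv2.boxPoints(cv2.minAreaRect(c)): print("rest",p.round(1),atz(g,p,.0455).round(4))
rd=((hsv[...,0]<8)|(hsv[...,0]>172))&(hsv[...,1]>150); rd[:,:240]=0;rd[:,300:]=0;rd[:160]=0;rd[200:]=0
y,x=np.nonzero(rd); print("red",len(x),x.min(),x.max(),atz(g,(x.min()-.5,y.mean()),.06).round(4),atz(g,(x.max()+.5,y.mean()),.06).round(4))
cv2.imwrite("pics/w5.png",cv2.resize(im[130:230,230:400],None,fx=4,fy=4,interpolation=cv2.INTER_CUBIC)[:,:,::-1])
print(current_t(),tip_extent,current_opening())
E
```

```text
edge x at y=-.2268,-.0257: [0.4553 0.4542] slope -0.005292932520890552 63 0.000354231159941288
(357, 161, 22, 37)
[357. 161.] [0.4556 0.0107 0.068 ]
[378. 161.] [0.4556 0.033  0.068 ]
[378. 197.] [0.4954 0.0354 0.068 ]
[357. 197.] [0.4954 0.0123 0.068 ]
rest [299. 156.] [ 0.4535 -0.0524  0.0455]
rest [346. 156.] [0.4535 0.0011 0.0455]
rest [346. 191.] [0.4946 0.0022 0.0455]
rest [299. 191.] [ 0.4947 -0.0532  0.0455]
red 110 262 277 [ 0.4792 -0.0935  0.06  ] [ 0.4792 -0.0757  0.06  ]
8.625 0.014 0.0852935472139879
```

View pics/w5.png

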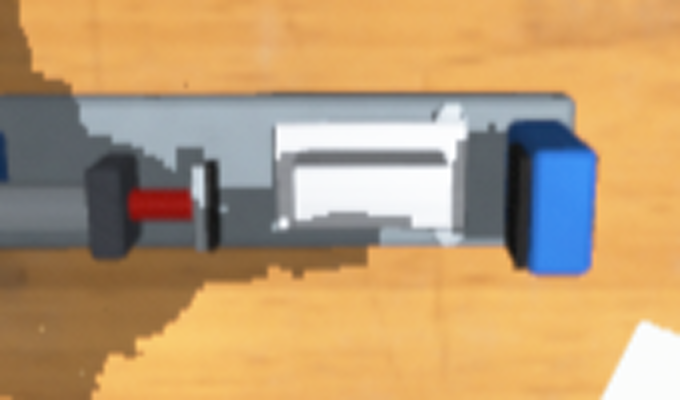

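The plate edge gives a clamp axis yaw of 90.3°, x≈0.4792 at the rest. The rest's centre is y≈-0.0255 (measured length 47 against 46), and the origin is y≈-0.226. The red plunger shows 17.8 mm, and the jaw stands about 24 mm advanced. Now pick the holder.

```bash
python3 - <<'E'
from h import *
q=down(0.5015)
movep([.417,.3576,.11],q)
f=grab_frame("wrist"); m=outline_of(f,"movement_holder")[0]
v,e=fit([f],[m["mask"]],HOLD,0,[.417,.358,.5]); print(v,e)
q=down(v[2])
move_gripper(.055)
move_linear([v[0],v[1],.05],q,.15)
print(move_linear([v[0],v[1],.016],q,.06,f_stop=6),current_ee_pos())
move_gripper(.0)
print(current_opening(),current_gripper_force(),current_contact_force())
move_linear([v[0],v[1],.15],q,.12)
print(current_opening(),current_contact_force(),current_t())
s=grab_frame("side"); w=grab_frame("wrist")
cv2.imwrite("pics/g.png",np.vstack([w["frame"],cv2.resize(s["frame"][60:220,120:376],(640,400))])[::1,:,::-1][:, :] if 0 else np.vstack([cv2.resize(w["frame"],(480,300)),cv2.resize(s["frame"][60:220,140:396],(480,300))])[:,:,::-1])
E
```

```text
[0.41630526 0.35830038 0.51735354] 0.06480926755560268
False [0.41640604 0.3582451  0.01594371]
0.027899076504744668 59.75587069988251 [-0.63164691 -0.22155996  5.40075641]
0.027892864793899762 [-0.81365661 -0.20130672 -1.44303021] 13.5333
```

View pics/g.png

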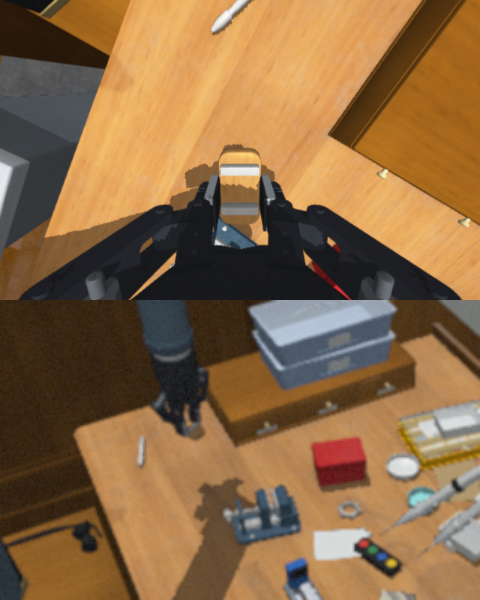

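The wrist crop shows the holder square between the pads at about (240,185), lifted clear. Placing it now.

```bash
cat >> h.py <<'E'
A=np.radians(90.3); AX=np.array([np.cos(A),np.sin(A),0]); O=np.array([.4792,-.0257,0])-.2*AX
def cl(x,z): return O+AX*x+[0,0,z]
E
python3 - <<'E'
from h import *
q=down(A-np.pi/2)
p=cl(.2,0); print(p)
movep([p[0],p[1],.16],q)
move_linear([p[0],p[1],.075],q,.12)
print(move_linear([p[0],p[1],.0605],q,.03,f_stop=3),current_ee_pos(),current_contact_force())
s=grab_frame("wrist"); save(s,"p0")
move_gripper(.045)
print(current_contact_force())
move_linear([p[0],p[1],.15],q,.15)
movep([.48,-.03,.25],down(A))
w=grab_frame("wrist"); s=grab_frame("scene")
for d in landmark_of(w,"movement_holder")[:1]: print(d["p"],atz(w,d["pixel"],.0455))
m=outline_of(w,"movement_holder")[0]; v,e=fit([w],[m["mask"]],HOLD,.0455,[p[0],p[1],.005]); print(v,e,m["p"])
print(current_t())
cv2.imwrite("pics/p.png",np.vstack([cv2.resize(w["frame"][120:230,230:400],None,fx=3.2,fy=3.2),cv2.resize(s["frame"][190:260,260:430],None,fx=3.2,fy=3.2)])[:,:,::-1])
E
```

```text
[ 0.4792 -0.0257  0.    ]
True [ 0.4794623  -0.02556334  0.06304714] [-0.34915322  0.66931759  6.05708072]
[ 0.66366826 -0.42273518 -0.02707818]
0.95 [ 0.48189519 -0.02435628  0.0455    ]
[ 0.48154549 -0.02479433 -0.00648439] 0.07358212102045118 0.87
18.875
```

View pics/p.png

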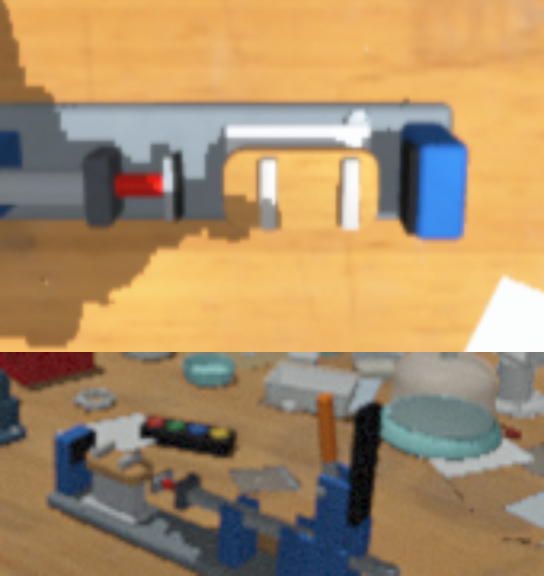

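The holder sits flat on the rest, but wrist vision puts it 2 mm off the clamp axis. I'll check with the other cameras.

```bash
python3 - <<'E'
from h import *
for n in("scene","side","wrist"):
    f=grab_frame(n)
    m=outline_of(f,"movement_holder")
    if m: v,e=fit([f],[m[0]["mask"]],HOLD,.0455,[.48,-.0257,0]); print(n,"fit",v.round(4),e.round(3),m[0]["mask"].sum())
    for k,z in dict(movement_holder=.0455,rest_top=.0455,pad_face=.054,grip_mid=.155,trigger_mid=.15).items():
        for d in landmark_of(f,k)[:1]: print(n,k,round(d["p"],2),atz(f,d["pixel"],z).round(4))
    if n!="wrist":
        o=[(m[0]["mask"],m[0]["p"]) for m in [outline_of(f,"pad_face")] if m]
        if o: print(o[0][1],o[0][0].sum())
    else:
        im=f["frame"].astype(int); hsv=cv2.cvtColor(f["frame"],cv2.COLOR_RGB2HSV).astype(int)
        rd=((hsv[...,0]<8)|(hsv[...,0]>172))&(hsv[...,1]>150); rd[:,:240]=0;rd[:,300:]=0;rd[:155]=0;rd[200:]=0
        y,x=np.nonzero(rd); print("red",x.min(),x.max(),y.min(),y.max(),atz(f,(x.mean(),y.mean()),.058),atz(f,(x.mean(),y.mean()),.054))
print(current_t())
E
```

```text
scene fit [ 0.4853 -0.0194 -0.2478] 0.336 160
scene movement_holder 0.67 [ 0.4773 -0.0304  0.0455]
scene rest_top 0.95 [ 0.4792 -0.0291  0.0455]
scene pad_face 0.45 [ 0.4738 -0.0688  0.054 ]
scene grip_mid 0.69 [ 0.4819 -0.2473  0.155 ]
scene trigger_mid 0.58 [ 0.4972 -0.2157  0.15  ]
0.52 22
side fit [ 0.457  -0.0046 -0.3377] 1.599 277
side movement_holder 0.57 [ 0.47   -0.0358  0.0455]
side rest_top 0.98 [ 0.4764 -0.0188  0.0455]
side pad_face 0.59 [ 0.4826 -0.0766  0.054 ]
side grip_mid 0.77 [ 0.4679 -0.2562  0.155 ]
side trigger_mid 0.51 [ 0.4822 -0.2227  0.15  ]
0.27 116
wrist fit [ 0.4813 -0.0247 -0.0036] 0.083 1195
wrist movement_holder 0.9 [ 0.48   -0.0257  0.0455]
wrist rest_top 0.61 [ 0.4787 -0.025   0.0455]
wrist pad_face 0.81 [ 0.4769 -0.0669  0.054 ]
wrist grip_mid 0.64 [ 0.4802 -0.2527  0.155 ]
wrist trigger_mid 0.57 [ 0.4812 -0.2253  0.15  ]
red 266 280 173 180 [ 0.47931196 -0.08517557  0.058     ] [ 0.48017882 -0.08586427  0.054     ]
20.025
```

The offsets agree to about 1 mm, which is good enough. Now the trigger: go round the tool stand on the near side, descend over grip and trigger, and make one full squeeze.

```bash
cat >> h.py <<'E'
C=cl(-.0205,0)
def red(f):
    hsv=cv2.cvtColor(f["frame"],cv2.COLOR_RGB2HSV).astype(int)
    rd=((hsv[...,0]<8)|(hsv[...,0]>172))&(hsv[...,1]>140)
    a=proj(f,cl(.1,.054)[None])[0]; b=proj(f,cl(.18,.054)[None])[0]
    m=np.zeros(rd.shape,np.uint8); cv2.line(m,tuple(int(i) for i in a),tuple(int(i) for i in b),1,16); rd&=m>0
    y,x=np.nonzero(rd)
    if len(x)<5: return a,b,len(x)
    P=np.array([(atz(f,p,.056)-O)@AX for p in zip(x,y)]); return np.percentile(P,[1,99]).round(4),len(x)
E
python3 - <<'E'
from h import *
q=down(A)
move_gripper(.075)
movep([.42,-.12,.29],q); movep([C[0]-.03,C[1],.27],q); 
move_linear([C[0],C[1],.23],q,.15)
print(move_linear([C[0],C[1],.152],q,.1,f_stop=5),current_ee_pos(),current_contact_force())
f=grab_frame("wrist"); print(red(f)); save(f,"t0")
for o in(.05,.04,.034,.03,.027):
    move_gripper(o); print(o,current_opening(),current_gripper_force(),current_contact_force().round(2))
g=grab_frame("wrist"); print(red(g),current_t())
cv2.imwrite("pics/t.png",np.vstack([cv2.resize(f["frame"],(480,300)),cv2.resize(g["frame"],(480,300))])[:,:,::-1])
E
```

```text
False [ 0.48077524 -0.24651683  0.15260551] [0.73116235 0.94835385 0.50747821]
(array([0.1396, 0.1523]), 150)
0.05 0.050033503095466385 2.0786069106543437 [0.34 4.37 3.05]
0.04 0.03991273137049059 2.989051043987274 [0.03 5.42 4.87]
0.034 0.03393897978727878 4.502529208548367 [0.1  8.26 7.7 ]
0.03 0.030156365285916403 7.6544710993766785 [-0.82  5.23  9.16]
0.027 0.02796498623951422 51.952112317085266 [-0.41  1.19  9.04]
(array([0.1515, 0.1638]), 142) 24.3667
```

View pics/t.png

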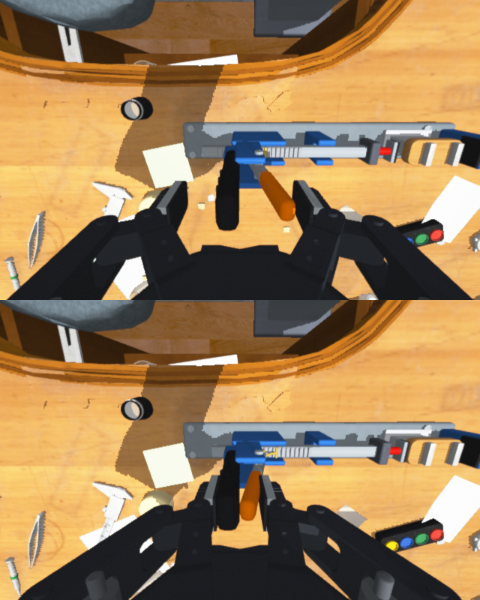

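The first squeeze worked: fingers clear before, trigger home against the grip after, and the jaw advanced about 12 mm. Second full squeeze.

```bash
python3 - <<'E'
from h import *
move_gripper(.075); dwell(.3); f=grab_frame("wrist"); print(red(f))
move_gripper(.038); print(red(grab_frame("wrist")))
move_gripper(.028); print(current_opening(),current_gripper_force(),current_contact_force().round(2))
dwell(.2); g=grab_frame("wrist"); print(red(g),current_t())
m=outline_of(g,"movement_holder")
if m: print(m[0]["p"],fit([g],[m[0]["mask"]],HOLD,.0455,[.48,-.0157,0]),O)
cv2.imwrite("pics/t2.png",np.vstack([cv2.resize(k["frame"][140:240,440:640],None,fx=3,fy=3) for k in(f,g)])[:,:,::-1])
E
```

```text
(array([0.1516, 0.1636]), 140)
(array([0.1561, 0.1684]), 141)
0.028788082922567702 36.450469118605916 [-0.42  0.14  6.49]
(array([0.1623, 0.1743]), 138) 26.2333
0.8 (array([ 0.48169722, -0.01562589, -0.00673178]), np.float64(0.20574134032881936)) [ 0.48024719 -0.22569726  0.        ]
```

View pics/t2.png

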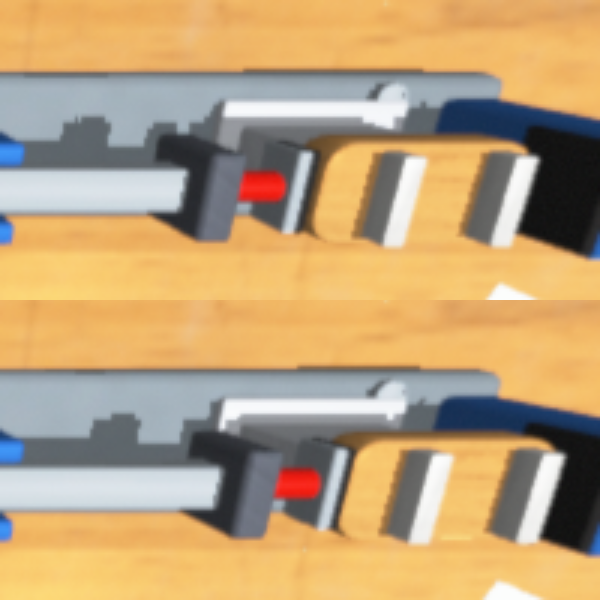

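Both crops show the pad pushing the holder square along the rest, now about at the anvil with the red still its full length. Third squeeze in steps, watching the red shorten.

```bash
python3 - <<'E'
from h import *
move_gripper(.075); dwell(.3); f=grab_frame("wrist"); print(red(f))
L0=.0122
for o in(.042,.038,.036,.035,.034,.033,.032,.031):
    move_gripper(o); dwell(.1); g=grab_frame("wrist"); r=red(g)
    L=r[0][1]-r[0][0]; print(o,round(current_opening(),4),round(current_gripper_force(),1),r,"push",round(L0-L,4))
    if L0-L>.0058: break
dwell(.3); g=grab_frame("wrist"); print(red(g),current_opening(),current_contact_force().round(2),current_t())
cv2.imwrite("pics/t3.png",np.vstack([cv2.resize(k["frame"][140:240,440:640],None,fx=3,fy=3) for k in(f,g)])[:,:,::-1])
E
```

```text
(array([0.1622, 0.1741]), 137)
0.042 0.042 2.3 (array([0.1662, 0.1772]), 127) push 0.0012
0.038 0.0381 3.8 (array([0.1671, 0.1774]), 119) push 0.0019
0.036 0.0362 4.6 (array([0.1674, 0.1774]), 115) push 0.0022
0.035 0.0351 5.0 (array([0.1676, 0.1772]), 108) push 0.0026
0.034 0.0345 6.3 (array([0.1678, 0.1774]), 108) push 0.0026
0.033 0.0329 7.7 (array([0.1686, 0.1776]), 104) push 0.0032
0.032 0.0322 9.1 (array([0.1696, 0.1773]), 91) push 0.0045
0.031 0.0314 10.4 (array([0.1706, 0.1775]), 80) push 0.0053
(array([0.1705, 0.1775]), 81) 0.03104297899981192 [-1.27  6.5  10.  ] 30.6333
```

View pics/t3.png

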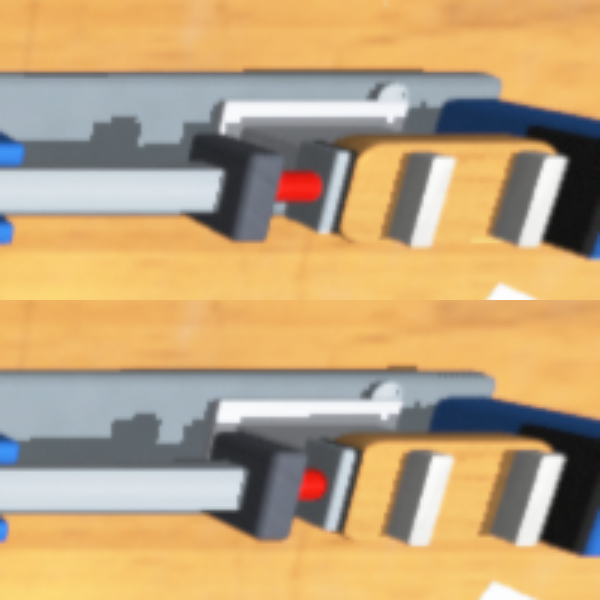

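It is pinched on the anvil with about 5 mm of push so far, and the rest of the full squeeze should add roughly 2 mm. Continuing to home.

```bash
python3 - <<'E'
from h import *
for o in(.030,.029,.0283):
    move_gripper(o); dwell(.15); g=grab_frame("wrist"); r=red(g)
    p=.0121-(r[0][1]-r[0][0]); print(o,round(current_opening(),4),round(current_gripper_force(),1),r,"push",round(p,4))
    if p>.0077: break
dwell(1); g=grab_frame("wrist"); print(red(g),current_opening(),current_gripper_force(),current_contact_force().round(2),current_t())
s=grab_frame("scene")
cv2.imwrite("pics/t4.png",np.vstack([cv2.resize(g["frame"][140:240,440:640],None,fx=3,fy=3),cv2.resize(s["frame"][180:280,260:460],None,fx=3,fy=3)])[:,:,::-1])
E
```

```text
0.03 0.0303 11.7 (array([0.1715, 0.1775]), 68) push 0.0061
0.029 0.0296 19.7 (array([0.1719, 0.1774]), 63) push 0.0066
0.0283 0.0293 30.7 (array([0.1719, 0.1777]), 61) push 0.0063
(array([0.172 , 0.1776]), 58) 0.028982880787766823 30.745558999478817 [-1.35  2.59  9.78] 32.9333
```

View pics/t4.png

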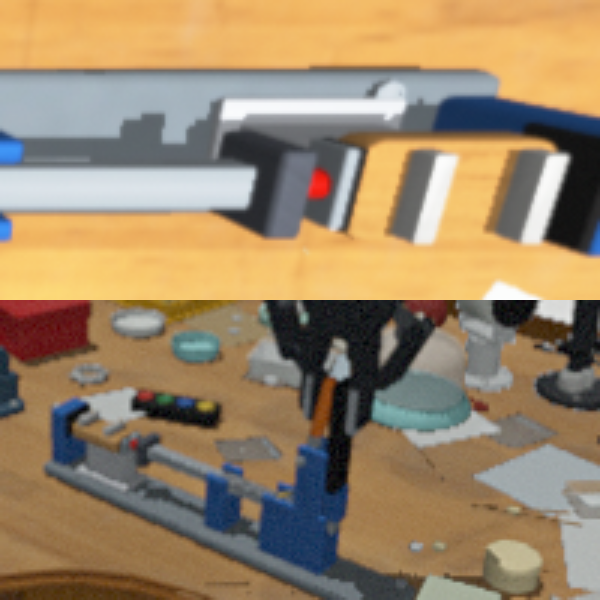

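The holder is pinched squarely on the anvil, the trigger is home, and about 6.5 mm of plunger is pushed in, steady for a second. Handing in.

```bash
python3 -c "
from plant import *
print(finish_job())"
```

```text
the job is handed in; nothing more can be done
None
```

The job is handed in at about 33 s: the holder sits on the rest, pressed on the anvil after three full squeezes. The plunger is pushed in about 6.5 mm by the wrist camera, and the trigger is still held squeezed. The holder lay 1 to 2 mm off the clamp's centre line when placed, and I left it there.

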